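# Change the pop-up dispenser on show at the shop counter

## Task

Change which toothpick dispenser is on show on the shop counter: push the yellow one's cap down so that it stays latched shut, and push the green one's cap so that it pops up and stays up. Check that each really ended up that way, and do not press the white dispenser, which stays shut.

Things in the scene. Friction and masses are not known exactly. Their poses are not given: they have to be found in the camera images.
- yellow_top (a point): Centre of the yellow cap's top face, z up. Pop-up toothpick dispenser: yellow cylinder, 76 mm wide, rim 97 mm above the counter, on a fixed 100 mm square wood plinth. Flat cap, 62 mm wide, slides vertically; its top is at 115 mm latched shut, 149 popped up, 101 at the bottom stop. Starts up. Push slowly (50 mm/s) to the stop (103 mm or lower, up to 9 N), pause, let go: stays shut.
- green_top (a point): Centre of the green cap's top face, z up. Pop-up toothpick dispenser: green cylinder, 76 mm wide, rim 97 mm above the counter, on a fixed 100 mm square wood plinth. Flat cap, 62 mm wide, slides vertically; its top is at 115 mm latched shut, 149 popped up, 101 at the bottom stop. Starts shut. Push slowly (50 mm/s) to the stop (103 mm or lower, up to 9 N), pause, let go: rises in 0.7 s.
- white_top (a point): Centre of the white cap's top face, z up. Pop-up toothpick dispenser: white cylinder, 76 mm wide, rim 97 mm above the counter, on a fixed 100 mm square wood plinth. Flat cap, 62 mm wide, slides vertically; its top is at 115 mm latched shut, 149 popped up, 101 at the bottom stop. Same latch as the others (each full push swaps up and shut). Starts shut.
Not all that is in view belongs to the job. Leave any orange look-alike of the part that bears white_top alone.

How it is judged:
By the outcome, as a careful person would: the job done as asked, in the order asked, and still so for the second after the job is handed in, with the robot touching nothing.
It also fails if it takes over 35 s, if anything falls off the work surface, if the arm or the gripper's body presses on something with over 40 N, if the wrist force passes 120 N, or if a joint passes its speed limit or range.

## Robot

A 6-joint arm with a two-finger parallel gripper is mounted at the origin on the work surface. World frame = base frame: x ahead of the robot, y to its left, z up, the work surface at z = 0. Lengths are in mm, angles in degrees, forces in N, time in s.
With the tool pointing down it reaches from about 350 to 850 mm from the base axis. Payload 8.1 kg.
Tool frame: the origin (TCP) lies between the finger pads; the fingertips stand 22 mm ahead of it and the grasp point (between the pads) lies 3 mm ahead of it; z points along the fingers, y is the line along which they close (so a half turn about z gives the same grasp; the last joint's range is limited). The gripper opens to 85 mm and grips with 20 to 120 N. Pads are 22 mm wide; open, the fingers measure 114 mm over their backs; the gripper's body (76 mm by 85 mm) begins 54 mm behind the grasp point. The pads swing forward as they close: fully open they stand 13 mm farther back than shut.
Start: joints at [60.711, 7.471, 85.268, -0, 87.261, -4.893], TCP at [247.81, 546.439, 253.292] pointing down, gripper open.
Joint ranges: [-169.43, 169.43], [-51.17, 129.36], [1.28, 143.12], [-76.62, 256.62], [0, 156.53], [-152.29, 152.29]. Speed limits (degrees/s): [136.94, 136.94, 159.86, 180, 180, 180].

## Interface

Orientations are given as [roll, pitch, yaw] about the fixed x, y, z axes, in that order (R = Rz(yaw) Ry(pitch) Rx(roll)).
In Python, from bench import r, vision gives the robot as it stands.
- The arm moves only by the tool step_arm, never from a script. Its argument "targets" is a list that holds one entry, the list of rows, each a list of 6 numbers: the shift along the world's x, y, z in mm, then the turn, a rotation vector about the world's x, y, z in rad. In form: [[[x, y, z, rx, ry, rz], ...]]. A call has 1 to 12 rows; each row is the pose to reach, as a shift and turn from the pose commanded when the call began; what a row does not reach only later rows make up. A row lasts 1/12 s, in which the tool goes at most 41.7 mm and 7.16 degrees, less where a joint would pass 70% of its speed; a pose out of reach is approached as far as the arm can. A call with a gripper value outside its range is refused whole. "fingers" is the gripper's target within -1 to 1 (shut at 1, half-way at 0, fully open at -1), set as the call begins (left out, the last holds). The fingers move at their own pace and stop on an object; "newtons" is the grip in N (left out, the last holds). Time passes only in rows, so rows that repeat a pose let the fingers close. It gives the time, the measured TCP pose, the force, the opening and the grip force at its end, in the units of the state.
- r.sense(): the state, without advancing time (a new reading comes with each control period).
- vision.snapshot(name): name is "side" or "top"; returns a dict with "img" (384x512x3 uint8, blue, green, red), "mtx" (3x3 intrinsics, pixels), "eye" and "attitude" of the camera in the world. Camera axes: x right, y up, looking along -z (the intrinsics and any distortion apply to the point x, -y, -z); pixel columns grow to the right and rows downward; lengths in mm; the calibration is good to about 2 mm. A picture is of the moment at which its call begins. There is no depth.
- r.hand_in(): hands the job in; it is judged then, once.
The state is a dict: "time": time; "joint_pos": joint angles; "qd": joint speeds; "joint_efforts": joint torques, N m; "tool_pos": TCP position; "tcp_rot": TCP orientation; "ft_force": force on the tool from outside, world axes, zero at the start; "wrist_torque": the same for the moment, N m; "finger_gap": finger opening in mm; "grip_force": force on a finger pad.
Only numpy, scipy, OpenCV 4.12 (cv2) and the standard library are available. Lean on these libraries where they do the work, as an engineer would, in place of code of your own. Each camera call takes 0.05 s, during which the arm holds its last target. There are 200 camera calls.

## Working session

There is one attempt and no reset: what is moved stays moved. The work goes in short steps, Python scripts to look and compute and a tool call to move; the robot and the scene stay as the last step left them, time stands still between calls to the robot, and variables do not carry over. Pictures are saved under pics/ and viewed, at most 10 in all, crops included, and the job is handed in when it is done.

Besides the shell and the picture viewer there is one more tool, called after "Request:" by a JSON object that holds its "op" and its "data". step_arm: Moves the arm, as the interface text tells. Its arguments: {"type":"object","properties":{"targets":{"type":"array"},"fingers":{"type":"number"},"newtons":{"type":"number"}},"required":["targets"]}

```bash
mkdir -p pics; cat > h.py <<'E'
import numpy as np, cv2
from bench import r, vision
def snap(n,f):
    s=vision.snapshot(n); cv2.imwrite('pics/'+f,s['img']); return s
E
python3 - <<'E'
from h import *
for n in ('top','side'):
    s=snap(n,n+'1.png'); print({k:(v if k!='img' else 0) for k,v in s.items()})
print(r.sense())
E
```

```text
{'img': 0, 'mtx': array([[448.27480808,   0.        , 249.98637603],
       [  0.        , 448.27480808, 187.20771312],
       [  0.        ,   0.        ,   1.        ]]), 'eye': array([498.60965554,  -9.78159121, 950.05497272]), 'attitude': array([  5.13222441,   1.83905471, -89.94643752])}
{'img': 0, 'mtx': array([[399.94051408,   0.        , 254.23148884],
       [  0.        , 399.94051408, 197.46917784],
       [  0.        ,   0.        ,   1.        ]]), 'eye': array([ 217.55299826, -385.74884298,  717.27341417]), 'attitude': array([ 41.41215633,   1.00137156, -40.71366532])}
{'time': 0.1, 'joint_pos': array([ 6.07095147e+01,  7.51103974e+00,  8.53236336e+01,  1.22526077e-04,
        8.72607559e+01, -4.89332952e+00]), 'qd': array([-0.09929853, -0.11749533, -0.13605757,  0.02129243,  0.10649176,
        0.02363326]), 'joint_efforts': array([ 1.93198939e-03, -5.70953035e+01, -5.01940942e+01, -7.76266074e-05,
        8.15819803e-03,  2.29977445e-05]), 'tool_pos': array([247.59294141, 546.03127859, 252.34090288]), 'tcp_rot': array([-1.79904929e+02, -8.26212703e-03,  1.55602831e+02]), 'ft_force': array([-1.06584534, -0.22648295, -0.08474898]), 'wrist_torque': array([-0.00534796,  0.07961279, -0.00325395]), 'grip_force': 0.0, 'finger_gap': 85.52137916406589}
```

View pics/top1.png

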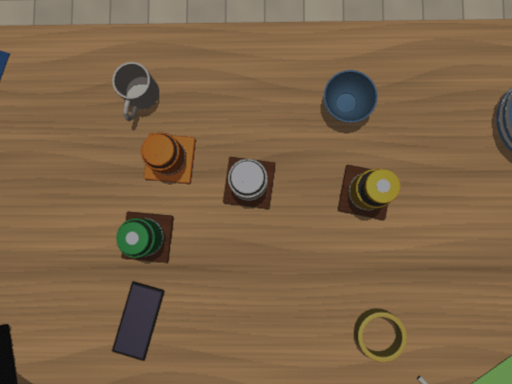

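View pics/side1.png

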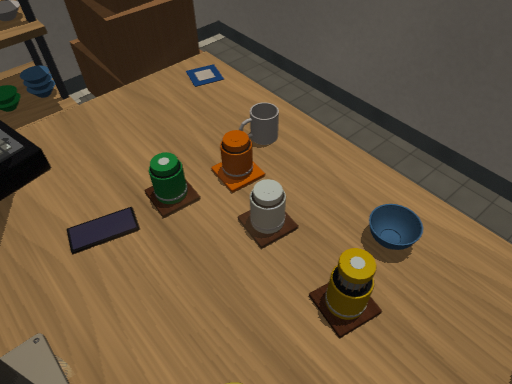

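The top view shows the green cap at about (132,238), yellow at (381,187) and raised, white at (248,180), and the orange look-alike at (160,152). The side view shows green at (166,161), yellow at (357,264), white at (268,190) and orange at (236,139). By colour, the targets are yellow (up) and green (shut). I'll confirm both in one enlarged crop.

```bash
cat >> h.py <<'E'
from scipy.spatial.transform import Rotation as R
def ray(s,u,v):
    K=s['mtx']; d=np.array([(u-K[0,2])/K[0,0],-(v-K[1,2])/K[1,1],-1])
    return s['eye'],R.from_euler('xyz',s['attitude'],degrees=True).apply(d)
def at_z(s,u,v,z):
    e,d=ray(s,u,v); return e+d*(z-e[2])/d[2]
def tri(s1,p1,s2,p2):
    e1,d1=ray(s1,*p1); e2,d2=ray(s2,*p2)
    t=np.linalg.lstsq(np.c_[d1,-d2],e2-e1,rcond=None)[0]
    a,b=e1+d1*t[0],e2+d2*t[1]; return (a+b)/2,np.linalg.norm(a-b)
E
python3 - <<'E'
from h import *
t=cv2.imread('pics/top1.png'); s=cv2.imread('pics/side1.png')
c=lambda i,u,v:cv2.resize(i[v-35:v+35,u-48:u+48],(384,280),interpolation=cv2.INTER_CUBIC)
cv2.imwrite('pics/crop1.png',np.vstack([np.hstack([c(t,135,238),c(t,380,187)]),np.hstack([c(s,166,170),c(s,355,275)])]))
T=vision.snapshot('top');S=vision.snapshot('side')
for n,a,b,z in(('y',(381,187),(357,264),149),('g',(132,238),(166,161),115),('w',(248,179),(268,189),115),('o',(160,151),(236,139),115)):
    print(n,tri(T,a,S,b),at_z(T,*a,z)[:2],at_z(S,*b,z)[:2])
E
```

```text
y (array([ 571.73037587, -219.52227454,  142.16951322]), np.float64(1.7529206154785728)) [ 570.48594545 -217.10957751] [ 568.2562522 -222.0213332]
g (array([480.34424876, 237.08700391, 112.77765656]), np.float64(3.8512349071339163)) [478.78471049 237.53889465] [480.82963148 233.44527384]
w (array([589.17024657,  20.27303356, 119.05006606]), np.float64(1.3494653037648652)) [589.07892185  20.84107511] [592.24131709  22.62630565]
o (array([642.66909483, 188.34114992, 114.56282929]), np.float64(0.8392746525515021)) [642.93021979 187.98712755] [642.02486069 188.17579143]
```

View pics/crop1.png

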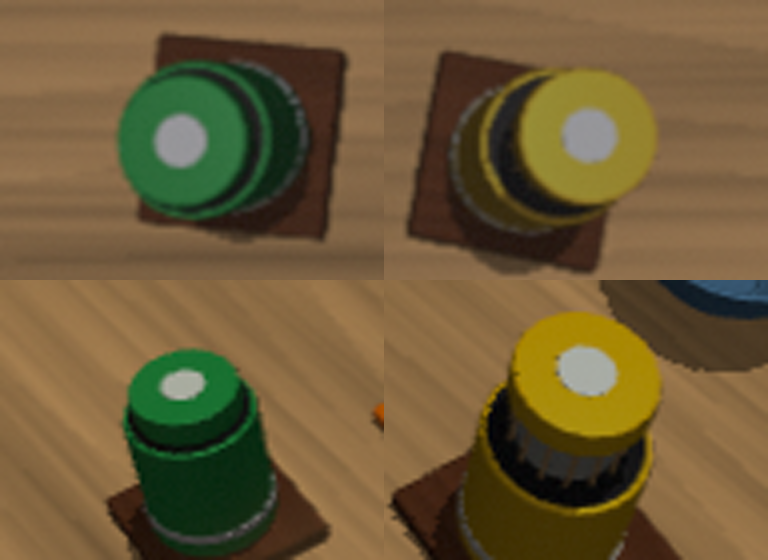

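Both targets are confirmed: the yellow cap is up at about (571,-221), and the green cap is shut at about (479,237). I'll shut the fingers and go to yellow first.

Request:
{"op": "step_arm", "data": {"targets": [[[5,-12,0,0,0,0],[17,-40,0,0,0,0],[31,-74,0,0,0,0],[46,-109,0,0,0,0],[61,-145,0,0,0,0],[76,-181,0,0,0,0],[91,-217,0,0,0,0],[106,-253,0,0,0,0],[121,-289,0,0,0,0],[136,-324,0,0,0,0],[151,-359,0,0,0,0],[165,-393,0,0,0,0]]], "fingers": 1, "newtons": 20}}

```text
time: 1.2
tool_pos: [413.1, 151.6, 253.4]
tcp_rot: [180.0, 0.0, 155.6]
ft_force: [-0.4, 0.4, -0.1]
finger_gap: 0.2
grip_force: 0.0
```

Request:
{"op": "step_arm", "data": {"targets": [[[15,-35,0,0,0,0],[30,-70,0,0,0,0],[45,-105,0,0,0,0],[60,-140,0,0,0,0],[75,-175,0,0,0,0],[90,-210,0,0,0,0],[105,-245,0,0,0,0],[120,-280,0,0,0,0],[134,-315,-10,0,0,0],[145,-345,-20,0,0,0],[153,-365,-35,0,0,0],[158,-374,-50,0,0,0]]]}}

```text
time: 2.2
tool_pos: [571.2, -223.9, 202.6]
tcp_rot: [-180.0, 0.0, 155.5]
ft_force: [0.5, 0.7, 0.4]
finger_gap: 0.2
grip_force: 0.0
```

```bash
python3 - <<'E'
from h import *
T=snap('top','top2.png');S=snap('side','side2.png')
t,s=T['img'],S['img']
c=lambda i,u,v:cv2.resize(i[v-50:v+50,u-65:u+65],(390,300))
cv2.imwrite('pics/crop2.png',np.hstack([c(t,380,187),c(s,355,255)]))
x=r.sense();print(x['time'],x['tool_pos'],x['ft_force'],x['finger_gap'])
E
```

```text
2.3 [ 569.25871217 -221.60580355  199.38352468] [-0.16182498  0.85790187 -1.37274116] 0.020023542672909372
```

View pics/crop2.png

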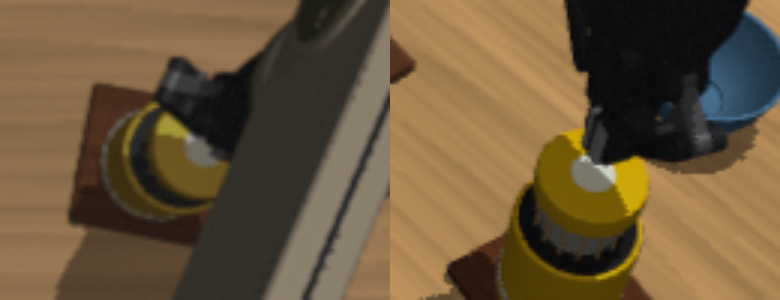

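The closed fingertips hang over the white spot of the yellow cap. Now I push down slowly.

Request:
{"op": "step_arm", "data": {"targets": [[[0,0,-10,0,0,0],[0,0,-18,0,0,0],[0,0,-23,0,0,0],[0,0,-27,0,0,0],[0,0,-31,0,0,0],[0,0,-35,0,0,0],[0,0,-39,0,0,0],[0,0,-43,0,0,0],[0,0,-47,0,0,0],[0,0,-51,0,0,0],[0,0,-55,0,0,0],[0,0,-59,0,0,0]]]}}

```text
time: 3.3
tool_pos: [570.8, -220.7, 144.0]
tcp_rot: [-180.0, 0.0, 155.6]
ft_force: [0.8, 0.9, 3.5]
finger_gap: 0.2
grip_force: 1.6
```

Request:
{"op": "step_arm", "data": {"targets": [[[0,0,-4,0,0,0],[0,0,-8,0,0,0],[0,0,-12,0,0,0],[0,0,-16,0,0,0],[0,0,-20,0,0,0],[0,0,-20,0,0,0],[0,0,-20,0,0,0]]]}}

```text
time: 3.88
tool_pos: [570.7, -220.5, 124.0]
tcp_rot: [-180.0, -0.0, 155.6]
ft_force: [0.2, -0.4, 1.5]
finger_gap: -0.2
grip_force: 0.9
```

Request:
{"op": "step_arm", "data": {"targets": [[[0,0,-2,0,0,0],[0,0,-3,0,0,0],[0,0,-3,0,0,0]]]}}

```text
time: 4.13
tool_pos: [572.5, -221.4, 123.5]
tcp_rot: [-180.0, 0.3, 155.6]
ft_force: [2.2, 1.1, 11.2]
finger_gap: 0.1
grip_force: 5.5
```

```bash
python3 - <<'E'
from h import *
T=snap('top','top3.png');S=snap('side','side3.png')
t,s=T['img'],S['img']
c=lambda i,u,v:cv2.resize(i[v-50:v+50,u-65:u+65],(390,300))
cv2.imwrite('pics/crop3.png',np.hstack([c(t,380,187),c(s,355,265)]))
x=r.sense();print(x['time'],x['tool_pos'],x['ft_force'],x['finger_gap'])
E
```

```text
4.2333 [ 572.50521823 -221.35056498  123.555395  ] [ 1.35842868 -0.20964398 10.79939663] 0.18085194428885967
```

View pics/crop3.png

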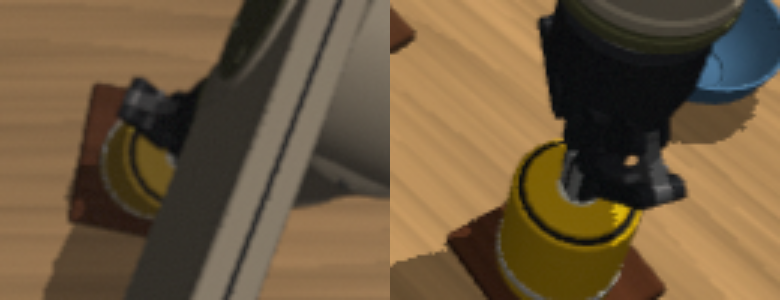

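The cap is level with the rim, at the stop, with 11 N on the tool. I'll pause, let go slowly and retreat.

Request:
{"op": "step_arm", "data": {"targets": [[[0,0,0,0,0,0],[0,0,0,0,0,0],[0,0,0,0,0,0],[0,0,4,0,0,0],[0,0,8,0,0,0],[0,0,12,0,0,0],[0,0,16,0,0,0],[0,0,22,0,0,0],[0,0,32,0,0,0],[0,0,50,0,0,0],[0,0,75,0,0,0],[0,0,100,0,0,0]]]}}

```text
time: 5.23
tool_pos: [570.2, -220.3, 222.0]
tcp_rot: [180.0, -0.1, 155.6]
ft_force: [0.2, -0.4, 0.3]
finger_gap: -0.2
grip_force: 0.0
```

Request:
{"op": "step_arm", "data": {"targets": [[[-3,15,12,0,0,0],[-9,45,24,0,0,0],[-16,80,30,0,0,0],[-23,115,30,0,0,0],[-30,150,30,0,0,0],[-37,185,30,0,0,0],[-44,220,30,0,0,0],[-51,255,30,0,0,0],[-58,290,30,0,0,0],[-65,325,30,0,0,0],[-72,360,30,0,0,0],[-78,390,30,0,0,0]]]}}

```text
time: 6.23
tool_pos: [492.0, 171.6, 252.2]
tcp_rot: [180.0, 0.0, 155.6]
ft_force: [0.1, 0.1, 0.3]
finger_gap: -0.1
grip_force: 0.0
```

```bash
python3 - <<'E'
from h import *
T=snap('top','top4.png');S=snap('side','side4.png')
t,s=T['img'],S['img']
c=lambda i,u,v:cv2.resize(i[v-50:v+50,u-65:u+65],(390,300))
cv2.imwrite('pics/crop4.png',np.vstack([np.hstack([c(t,380,187),c(s,355,265)]),np.hstack([c(t,135,238),c(s,166,170)])]))
x=r.sense();print(x['time'],x['tool_pos'],x['ft_force'])
E
```

```text
6.3333 [491.64120308 173.41772815 252.13777278] [ 0.05300382 -0.58134023 -0.043279  ]
```

View pics/crop4.png

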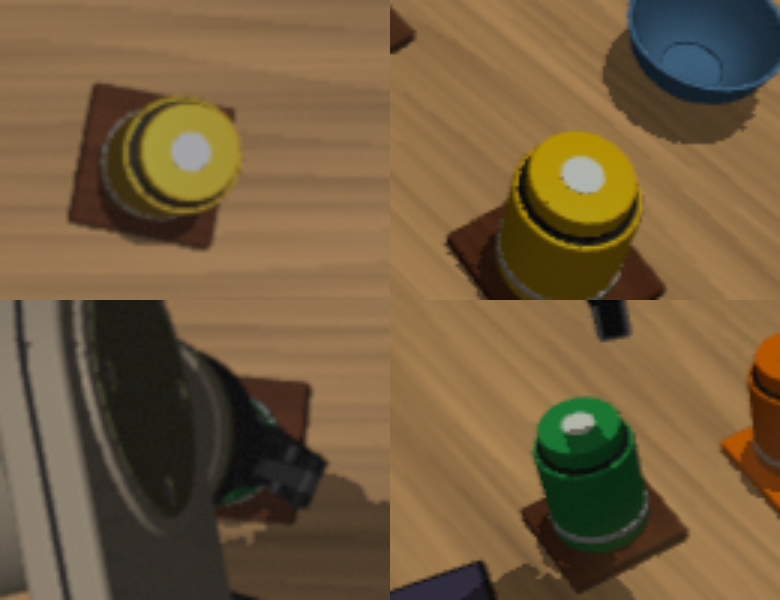

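Yellow is latched: its cap stands a little proud of the rim, as the shut green one did. Now green.

Request:
{"op": "step_arm", "data": {"targets": [[[-4,18,-5,0,0,0],[-9,44,-15,0,0,0],[-13,62,-35,0,0,0],[-14,68,-60,0,0,0],[-14,68,-82,0,0,0],[-14,68,-98,0,0,0],[-14,68,-106,0,0,0],[-14,68,-110,0,0,0],[-14,68,-114,0,0,0],[-14,68,-118,0,0,0],[-14,68,-122,0,0,0],[-14,68,-126,0,0,0]]]}}

```text
time: 7.33
tool_pos: [479.9, 237.7, 126.5]
tcp_rot: [179.9, 0.1, 155.6]
ft_force: [-0.0, 0.1, 2.9]
finger_gap: 0.2
grip_force: 1.5
```

Request:
{"op": "step_arm", "data": {"targets": [[[0,0,-3,0,0,0],[0,0,-5,0,0,0],[0,0,-5,0,0,0],[0,0,-5,0,0,0],[0,0,-5,0,0,0]]]}}

```text
time: 7.75
tool_pos: [480.6, 238.0, 123.5]
tcp_rot: [179.8, 0.2, 155.6]
ft_force: [-4.0, -2.9, 19.3]
finger_gap: 0.2
grip_force: 9.3
```

Green is at the stop. I'll pause, let go, and move clear.

Request:
{"op": "step_arm", "data": {"targets": [[[0,0,0,0,0,0],[0,0,0,0,0,0],[0,0,4,0,0,0],[0,0,8,0,0,0],[0,0,12,0,0,0],[0,0,16,0,0,0],[0,0,22,0,0,0],[0,0,35,0,0,0],[0,0,55,0,0,0],[0,0,80,0,0,0],[0,0,105,0,0,0],[0,0,125,0,0,0]]]}}

```text
time: 8.75
tool_pos: [479.1, 237.6, 248.2]
tcp_rot: [179.9, 0.1, 155.6]
ft_force: [1.0, -0.8, -0.3]
finger_gap: 0.3
grip_force: 0.0
```

Request:
{"op": "step_arm", "data": {"targets": [[[-6,10,5,0,0,0],[-18,25,8,0,0,0],[-33,47,10,0,0,0],[-50,72,10,0,0,0],[-67,97,10,0,0,0],[-84,122,10,0,0,0],[-101,147,10,0,0,0],[-118,172,10,0,0,0],[-135,197,10,0,0,0],[-150,218,10,0,0,0],[-160,233,10,0,0,0],[-164,239,10,0,0,0]]]}}

```text
time: 9.75
tool_pos: [312.3, 478.3, 254.8]
tcp_rot: [-180.0, -0.1, 155.8]
ft_force: [0.2, 0.4, 0.5]
finger_gap: -0.1
grip_force: 0.0
```

```bash
python3 - <<'E'
from h import *
T=snap('top','top5.png');S=snap('side','side5.png')
cv2.imwrite('pics/both5.png',np.hstack([cv2.resize(T['img'][100:300,80:440],(400,222)),cv2.resize(S['img'][100:350,130:430],(400,333))[:222]])) if 0 else None
c=lambda i,u,v:cv2.resize(i[v-50:v+50,u-65:u+65],(390,300))
t,s=T['img'],S['img']
cv2.imwrite('pics/crop5.png',np.vstack([np.hstack([c(t,380,187),c(s,355,265)]),np.hstack([c(t,135,238),c(s,210,170)])]))
x=r.sense();print(x['time'],x['tool_pos'],x['ft_force'])
E
```

```text
9.85 [313.61032924 477.12725685 254.89097491] [ 0.74123556 -0.2784473  -0.21015854]
```

View pics/crop5.png

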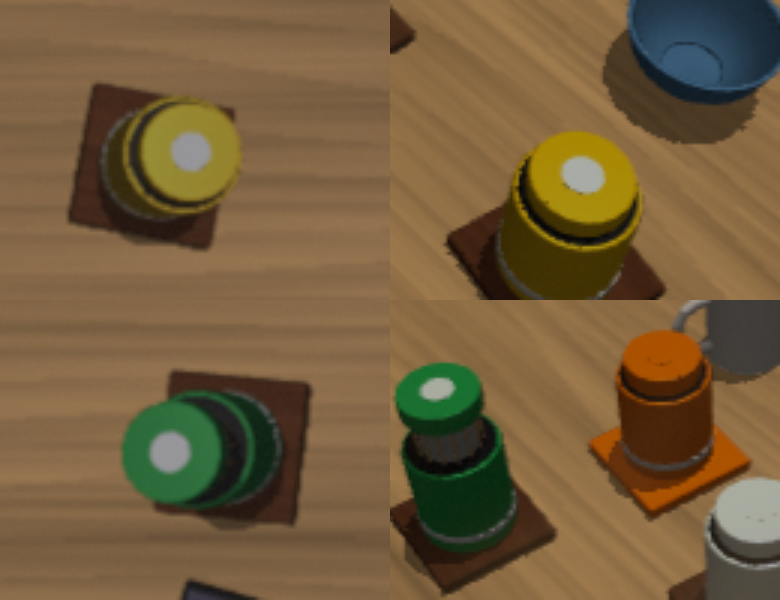

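The picture shows yellow still shut (side pixel ~(358,272)), green popped up with its toothpicks showing (side ~(160,150)), and white and orange unchanged. I'm handing in.

```bash
python3 -c "
from bench import r
print(r.hand_in())"
```

```text
the job is handed in; nothing more can be done
None
```

The yellow cap is latched shut and the green cap is popped up, both confirmed in the camera images; white and orange were not pressed, and I handed the job in at about 10 s.

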